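# Knock the stuck nylon former out of the bangle die block

### The job

Take the ejector rod from its wooden cradle, pass it tip first through the bore in the steel face of the die block and push it fully home, head against the block, so that it drives the stuck orange former out into the lined tray at the other end. Don't ram the rod against the block, don't touch the former with the fingers, and leave the other things on the bench where they are. Leave the rod home in the block.

Things in the scene. Friction and masses are not known exactly. Their poses are not given: they have to be found in the camera images.
- block: Die block fixed to the bench, 110 long (x) x 70 wide x 90 high, foot 110 wide, 12 high and 126 long (to x 126). Bare steel at the entry end, blue behind. Origin on the bench (z 0) under the entry face; x runs level along the bore from the entry face (x 0) to the exit face (x 110); z up. Bore axis at y 0, 62 above the bench.
- mouth (a point): Centre of the bore's mouth in the entry face, 62 above the bench; axes as the block. From here the bore is 17 in diameter for 50 (plain rim), then 38 in diameter for the last 60, where the former sits.
- exit (a point): Centre of the bore's exit, 110 past the mouth; axes as the block. Two sprung pads inside (brass caps on the block's sides, 66 past the mouth) grip the former: it takes roughly 10 to 25 N to push it until its rear end has passed them, then almost nothing.
- tray: Catch tray fixed at the block's exit, pale wood, grey lining, x 128 to 304 in the block's frame, 94 wide inside; lined floor 33 above the bench (10 below the bottom of the 38 bore), walls to 58 above the bench; open towards the block: the former slides straight out onto it. Origin on the bench under the middle of its open end, axes as the block.
- former: Orange nylon former, a cylinder 64 long and 36 in diameter (its last 14, towards the exit, 30 in diameter), about 90 g. Origin at its centre, x along its axis. It starts seated in the 38 bore with its rear end at x 51 to 56 of the block and its nose showing at the exit.
- rod: Ejector rod, 150 long, about 200 g: steel shaft 14 in diameter, 125 long, tip tapered to 9 over the last 4; flat-ended round wooden head 40 in diameter, 25 long. Origin on its axis at the middle of the red band (balances there to about 5); x along the axis to the tip: tip at x 80, head from x -45 (its front face) to x -70 (its flat back). Starts lying level in the cradle.
- rod_tip (a point): Middle of the rod's tip, axes as the rod. With the rod home (front of its head on the entry face) it stands 15 beyond the exit face.
- rod_head (a point): Middle of the flat back of the rod's head, axes as the rod.
- cradle: Fixed dark wooden cradle for the rod: base 10 high, 70 wide, x -85 to 65; two notched rests, 10 thick, 34 wide, centred at x 47 and -36, 52 high. A pocket shrouds the rod's head (5 of room each side): walls 62 high, 6 thick, x -85 to -42. Origin on the bench under the red band; the rod lies along its x, axis 45 above the bench, its shaft free between the rests (31 behind the band, 42 ahead).
- hammer: Bystander: hammer lying on the bench, 220 long; leave alone.
- bangle1: Bystander: brass bangle lying flat, 68 across; leave alone.
- bangle2: Bystander: steel bangle lying flat, 68 across; leave alone.
- jar: Bystander: small amber jar, 52 across, 70 high; leave alone.
- handpiece: Bystander: grey drill handpiece lying on the bench, 135 long; leave alone.
- stake: Bystander: upright steel forming stake, 44 across, 83 high; leave alone.

How it is judged:
On the way, in this order (a step that is already met when the one before it is completed fails the run):
1. the rod's tip is at least 30 mm inside the bore, the former still in the block (x of rod_tip in the frame of block between 0.03 and 0.105 m and distance between rod_tip and mouth below 0.106 m and y of rod_tip in the frame of block between -0.006 and 0.006 m and angle between the x axis of rod and the x axis of block, either way round below 0.12 rad and x of former in the frame of block below 0.14 m), for 0.1 s.
2. the former has been driven clear of the block by the rod behind it (x of former in the frame of block above 0.142 m and x of rod_tip in the frame of block above 0.1 m and angle between the x axis of rod and the x axis of block, either way round below 0.12 rad), for 0.1 s.
At the end, for the whole second after the job is handed in: The former lies at rest in the tray, wholly out of the block (its centre more than 142 mm from the entry face, within the tray's walls); the rod is left at rest in the bore with its head within 5 mm of the entry face (x of former in the frame of block between 0.142 and 0.3 m and y of former in the frame of block between -0.047 and 0.047 m and height (world z) of former between 0.04 and 0.075 m and linear speed of each of former, rod below 0.02 m/s and x of rod_tip in the frame of block above 0.12 m and angle between the x axis of rod and the x axis of block, either way round below 0.12 rad and y of rod in the frame of block between -0.01 and 0.01 m and height (world z) of rod between 0.05 and 0.075 m); the robot touches nothing.
It fails at once if the rod is rammed against the block (over 60 N) (contact force between rod and block above 60 N).
It fails at once if the fingers touch the former (contact force between the fingers and former above 1 N).
It fails at once if a bystander is moved by more than 30 mm (distance of any of hammer, bangle1, bangle2, jar, handpiece, stake from where it was at the start of the episode above 0.03 m).
It also fails if it takes over 58 s, if anything falls off the work surface, if the arm or the gripper's body presses on something with over 40 N, if the wrist force passes 120 N, or if a joint passes its speed limit or range.

### The arm

A 6-joint arm with a two-finger parallel gripper is mounted at the origin on the work surface. World frame = base frame: x ahead of the robot, y to its left, z up, the work surface at z = 0. Lengths are in m, angles in rad, forces in N, time in s.
With the tool pointing down it reaches from about 0.275 to 0.725 m from the base axis. Payload 5.6 kg.
Tool frame: the origin (TCP) lies midway between the tips of the shut fingers; the grasp point (between the pads) lies 19 mm behind it (ctrl.grip_point_offset is the distance from the TCP to the grasp point, in m); z points along the fingers, y is the line along which they close (so a half turn about z gives the same grasp; the last joint's range is limited). The gripper opens to 85 mm and grips with 20 to 120 N. Pads are 22 mm wide; open, the fingers measure 114 mm over their backs; the gripper's body (76 mm by 85 mm) begins 54 mm behind the grasp point. The pads swing forward as they close: fully open they stand 13 mm farther back than shut.
Start: joints at [1.544, 0.255, 0.108, 0, -1.424, -0.285], TCP at [0.169, 0.523, 0.231] pointing down, gripper open.
Joint ranges: [-2.95, 2.95], [-1.21, 1.97], [-1.09, 1.5], [-2.87, 1.71], [-2.94, -0.07], [-3.05, 3.05]. Speed limits (rad/s): [2.57, 2.57, 3.14, 3.14, 3.14, 3.14].

### API

Orientations are given as a 3x3 rotation matrix whose columns are the frame's x, y, z axes.
In Python, from station import ctrl, snapshot gives the robot as it stands.
- The arm moves only by the tool apply_moves, never from a script. Its argument "targets" is a list of rows, each an object with "dp": the shift along the tool's x, y, z in a scale on which 1.0 is 1 m, a list of three; "delta_rot": the turn, a rotation vector about the tool's x, y, z in normalised numbers (1 is 90 degrees), a list of three; "claw": the opening, from -1 (shut) to 1 (fully open). In form: [{"dp": [x, y, z], "delta_rot": [wx, wy, wz], "claw": claw}, ...]. A call has 1 to 20 rows; each row is the pose to reach, as a shift and turn from the pose commanded when the call began, along the tool's axes at that moment; what a row does not reach only later rows make up. A row lasts 1/12 s, in which the tool goes at most 41.7 mm and 7.16 degrees, less where a joint would pass 70% of its speed; a pose out of reach is approached as far as the arm can. No shift or turn number may pass 1 either way. A call with a gripper value outside its range is refused whole. The fingers move at their own pace and stop on an object; "force" is the grip in N (left out, the last holds). Time passes only in rows, so rows that repeat a pose let the fingers close. It gives the time, the measured TCP pose, the force, the opening and the grip force at its end, in the units of the state.
- ctrl.read_state(): the state, without advancing time (a new reading comes with each control period).
- snapshot(name): name is "side" or "top" or "wrist"; returns a dict with "img" (420x560x3 uint8, red, green, blue), "intrinsics" (3x3 intrinsics, pixels), "dist_coeffs" ([k1, k2, p1, p2, k3] as OpenCV has them; the pictures are not rectified), "R" (3x3) and "t" (3): a world point X has camera coordinates R X + t. Camera axes: x right, y down, z forward; pixel columns grow to the right and rows downward; lengths in m; the calibration is good to about 2 mm. A picture is of the moment at which its call begins. There is no depth.
- ctrl.hand_in(): hands the job in; it is judged then, once.
The state is a dict: "t": time; "joints": joint angles; "joint_vel": joint speeds; "tau": joint torques, N m; "ee_pos": TCP position; "ee_rot": TCP orientation; "wrist_force": force on the tool from outside, world axes, zero at the start; "moment": the same for the moment, N m; "opening": finger opening in m; "grasp_force": force on a finger pad.
Only numpy, scipy, OpenCV 4.12 (cv2) and the standard library are available. Lean on these libraries where they do the work, as an engineer would, in place of code of your own. Each camera call takes 0.05 s, during which the arm holds its last target. There are 200 camera calls.

## Working session

There is one attempt and no reset: what is moved stays moved. The work goes in short steps, Python scripts to look and compute and a tool call to move; the robot and the scene stay as the last step left them, time stands still between calls to the robot, and variables do not carry over. Pictures are saved under pics/ and viewed, at most 10 in all, crops included, and the job is handed in when it is done.

Besides the shell and the picture viewer there is one more tool, called after "Call:" as a command line: name --argument value ..., lists and objects as JSON in quotes. apply_moves: Moves the arm, as the interface text tells. Its arguments: {"type":"object","properties":{"targets":{"type":"array","items":{"type":"object","properties":{"dp":{"type":"array","items":{"type":"number"}},"delta_rot":{"type":"array","items":{"type":"number"}},"claw":{"type":"number"}}}},"force":{"type":"number"}},"required":["targets"]}

```bash
ls; mkdir -p pics
python3 - <<'E'
from station import ctrl, snapshot
import cv2, pickle
d={}
for n in ("top","side"):
    s=snapshot(n); d[n]=s; cv2.imwrite(f"pics/{n}0.png",s["img"][:,:,::-1]); print(n,s["intrinsics"],s["dist_coeffs"],s["R"],s["t"])
pickle.dump(d,open("v0.pkl","wb"))
print(ctrl.read_state(), ctrl.grip_point_offset)
E
```

```text
pics
top [[456.08871606   0.         274.8309097 ]
 [  0.         456.08871606 206.13564119]
 [  0.           0.           1.        ]] [-0.0662384  0.         0.         0.         0.       ] [[-0.01208194 -0.99945996 -0.03055824]
 [-0.99744762  0.01419712 -0.06997639]
 [ 0.07037244  0.02963479 -0.99708049]] [0.04353049 0.56353888 1.16817733]
side [[381.33510935   0.         278.04361709]
 [  0.         381.33510935 210.08844098]
 [  0.           0.           1.        ]] [-0.07262802  0.          0.          0.          0.        ] [[-0.9304568  -0.36583232 -0.02041719]
 [-0.23575571  0.64041485 -0.73095011]
 [ 0.28048065 -0.67530403 -0.68212541]] [0.52215817 0.17367926 0.80092035]
{'t': 0.1, 'joints': array([ 1.54357411e+00,  2.55700278e-01,  1.07112940e-01, -4.21420743e-04,
       -1.42387387e+00, -2.84600010e-01]), 'joint_vel': array([-0.00199408, -0.00126304,  0.00316587, -0.00030136,  0.00011138,
        0.00039361]), 'tau': array([-3.76768730e-03, -3.87597299e+01,  2.38473433e+01,  5.37800923e+00,
       -3.79160279e-03,  1.53721622e-06]), 'ee_pos': array([0.16854896, 0.52307427, 0.23047145]), 'ee_rot': array([[ 9.51757083e-01, -3.06852149e-01, -4.62041863e-04],
       [-3.06852489e-01, -9.51755650e-01, -1.65290595e-03],
       [ 6.74467893e-05,  1.71494364e-03, -9.99998527e-01]]), 'wrist_force': array([-0.72155301,  0.16986026, -0.1544631 ]), 'moment': array([-0.01156634,  0.03353913, -0.0077524 ]), 'grasp_force': 0.0, 'opening': 0.0853339036439096} 0.0187
```

View pics/top0.png

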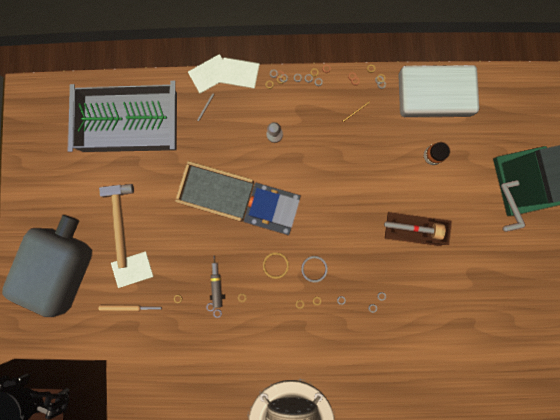

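View pics/side0.png

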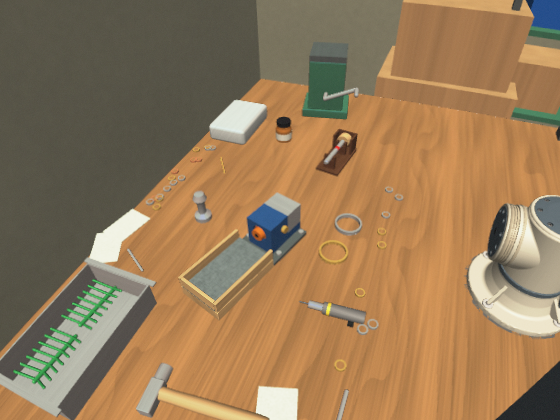

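The top view shows the block with its steel entry at (287,212), the tray to the left of it and the bore pointing left and slightly up. The rod lies in its cradle at (388–447, 225–233), head right and tip left. The stake is at (274,132), the bangles at (275,265) and (314,269), and the jar at (437,153).

Run:
```python
import cv2, pickle, numpy as np
d=pickle.load(open("v0.pkl","rb"))
t=d["top"]["img"][:,:,::-1]; s=d["side"]["img"][:,:,::-1]
f=lambda im,x,y,w,h,k:cv2.resize(im[y:y+h,x:x+w],None,fx=k,fy=k,interpolation=cv2.INTER_CUBIC)
a=f(t,380,205,76,45,5); b=f(t,235,170,76,75,5); c=f(s,310,120,60,60,5)
d_=f(s,240,185,76,80,5)
out=np.zeros((600,780,3),np.uint8)
out[:225,:380]=a; out[225:600,:380]=b; out[:300-100,400:700]=c[50:250]; out[200:600,400:780]=d_
cv2.imwrite("pics/c0.png",out)
```

```text
(no output)
```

View pics/c0.png

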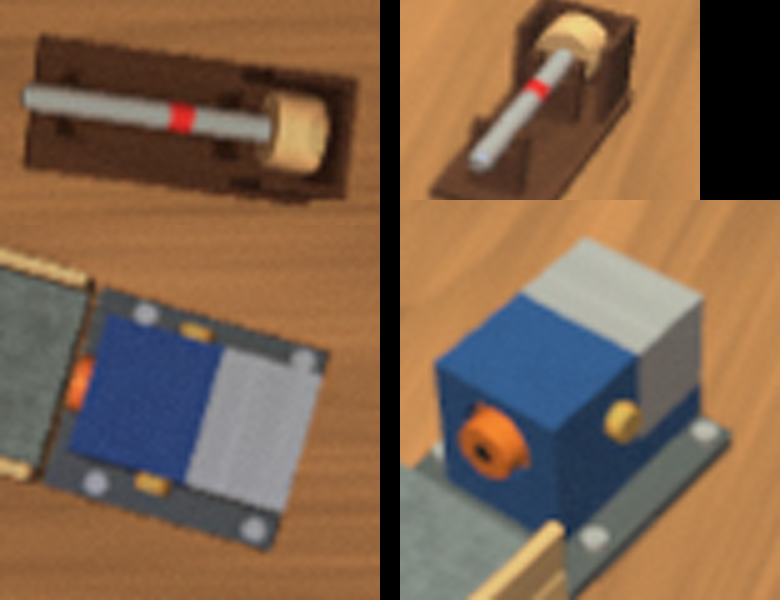

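The crops show the red band at about (416,228.6) in the top picture. The block's top face has corners near (256,188), (299,199), (292,227) and (249,215).

```bash
cat > h.py <<'E'
import cv2, numpy as np
def ray(s,uv):
    p=cv2.undistortPoints(np.array(uv,float).reshape(-1,1,2),s["intrinsics"],s["dist_coeffs"]).reshape(-1,2)
    R=np.array(s["R"]);C=-R.T@np.array(s["t"])
    return C,np.c_[p,np.ones(len(p))]@R
def onz(s,uv,z):
    C,d=ray(s,uv); return C+d*((z-C[2])/d[:,2])[:,None]
def proj(s,X):
    return cv2.projectPoints(np.array(X,float).reshape(-1,1,3),cv2.Rodrigues(np.array(s["R"]))[0],np.array(s["t"],float),s["intrinsics"],s["dist_coeffs"])[0].reshape(-1,2)
def two(s1,p1,s2,p2):
    (C1,d1),(C2,d2)=ray(s1,[p1]),ray(s2,[p2]); A=np.c_[d1[0],-d2[0]]
    k=np.linalg.lstsq(A,C2-C1,rcond=None)[0]; a=C1+k[0]*d1[0]; b=C2+k[1]*d2[0]
    return (a+b)/2,np.linalg.norm(a-b)
def mask(s,box,f):
    x0,y0,x1,y1=box; m=np.zeros(s["img"].shape[:2],np.uint8)
    hsv=cv2.cvtColor(np.ascontiguousarray(s["img"]),cv2.COLOR_RGB2HSV).astype(int)
    m[y0:y1,x0:x1]=f(hsv[y0:y1,x0:x1])*255
    n,l,st,c=cv2.connectedComponentsWithStats(m)
    k=1+np.argmax(st[1:,4]); return (l==k).astype(np.uint8),c[k],st[k,4]
H=lambda lo,hi,smin,vmin:(lambda h:(h[...,0]>=lo)&(h[...,0]<=hi)&(h[...,1]>=smin)&(h[...,2]>=vmin))
E
python3 - <<'E'
import pickle
from h import *
d=pickle.load(open("v0.pkl","rb")); t,s=d["top"],d["side"]
red=lambda h:((h[...,0]<5)|(h[...,0]>174))&(h[...,1]>190)&(h[...,2]>120)
_,rt,n1=mask(t,(405,215,430,240),red); _,rs,n2=mask(s,(320,130,360,165),red)
print("red",rt,n1,rs,n2,onz(t,[rt],.047),two(t,rt,s,rs))
grey=lambda h:(h[...,1]<70)&(h[...,2]>90)
m,c,n=mask(t,(380,215,436,245),lambda h:grey(h)|red(h)); ys,xs=np.nonzero(m)
P=onz(t,np.c_[xs,ys],.050); mu=P.mean(0); v=np.linalg.svd(P-mu)[2][0]; v*=np.sign(v[1]); a=(P-mu)@v
print("shaft",mu,v,np.degrees(np.arctan2(v[1],v[0])),a.min(),a.max(),"tip",mu+v*a.max(),n)
blue=lambda h:(h[...,0]>100)&(h[...,0]<130)&(h[...,1]>120)
for nm,f in (("blue",lambda h:blue(h)&(h[...,2]>90)),("steel",lambda h:(h[...,1]<60)&(h[...,2]>140))):
    m,c,n=mask(t,(245,185,303,235),f)
    P=onz(t,np.argwhere(m)[:,::-1],.09)[:,:2].astype(np.float32)
    r=cv2.minAreaRect(P*1000); print(nm,n,c,r,cv2.boxPoints(r).round(1).tolist())
E
```

```text
red [415.94444444 228.44444444] 18 [337.25 147.  ] 4 [[ 0.50048893 -0.32136348  0.047     ]] (array([ 0.49930505, -0.32059111,  0.05080527]), np.float64(0.0023050506688694506))
shaft [ 0.5077797  -0.27751443  0.05      ] [ 1.56346573e-01  9.87702257e-01 -4.96927006e-18] 81.00509855944098 -0.036105477637220905 0.03781983789397077 tip [ 0.5136927  -0.24015969  0.05      ] 144
blue 653 [263.70444104 204.36447167] ((564.0487670898438, 61.49150848388672), (58.22208786010742, 69.34487915039062), 72.79676818847656) [[522.2999877929688, 43.900001525878906], [588.5999755859375, 23.399999618530273], [605.7999877929688, 79.0], [539.5, 99.5999984741211]]
steel 564 [285.50531915 210.21808511] ((552.0343017578125, 7.243843078613281), (49.6681022644043, 75.21442413330078), 72.14776611328125) [[508.6000061035156, -4.900000095367432], [580.2000122070312, -27.899999618530273], [595.4000244140625, 19.399999618530273], [523.9000244140625, 42.400001525878906]]
```

```bash
cat > go.py <<'E'
import sys, numpy as np
from scipy.spatial.transform import Rotation as Ro
from station import ctrl
def go(p,ang):   # TCP target, heading of tool x (deg), tool down
    s=ctrl.read_state(); R=np.array(s["ee_rot"]); a=np.radians(ang)
    T=np.c_[[np.cos(a),np.sin(a),0],[np.sin(a),-np.cos(a),0],[0,0,-1]]
    print("t",round(s["t"],2),"at",s["ee_pos"].round(4),"hdg",np.degrees(np.arctan2(R[1,0],R[0,0])).round(2))
    print("dp",(R.T@(np.array(p)-s["ee_pos"])).round(4),"rot",Ro.from_matrix(R.T@T).as_rotvec(degrees=True).round(2),"F",s["wrist_force"].round(1),"op",round(s["opening"],4))
if __name__=="__main__": a=list(map(float,sys.argv[1:])); go(a[:3],a[3])
E
python3 go.py 0.499 -0.335 0.20 -98.5
```

```text
t 0.1 at [0.1685 0.5231 0.2305] hdg -17.87
dp [0.5778 0.7152 0.0317] rot [ 8.000e-02 -7.000e-02  8.063e+01] F [-0.7  0.2 -0.2] op 0.0853
```

The rows are not in the units I measure in: turns go in shares of 90 degrees. I convert before sending: 80.6 degrees / 90 = 0.8956.

Call:
apply_moves --targets '[{"dp": [0.578, 0.715, 0], "delta_rot": [0, 0, 0.8956], "claw": 1}, {"dp": [0.578, 0.715, 0], "delta_rot": [0, 0, 0.8956], "claw": 1}, {"dp": [0.578, 0.715, 0], "delta_rot": [0, 0, 0.8956], "claw": 1}, {"dp": [0.578, 0.715, 0], "delta_rot": [0, 0, 0.8956], "claw": 1}, {"dp": [0.578, 0.715, 0], "delta_rot": [0, 0, 0.8956], "claw": 1}, {"dp": [0.578, 0.715, 0], "delta_rot": [0, 0, 0.8956], "claw": 1}, {"dp": [0.578, 0.715, 0], "delta_rot": [0, 0, 0.8956], "claw": 1}, {"dp": [0.578, 0.715, 0], "delta_rot": [0, 0, 0.8956], "claw": 1}, {"dp": [0.578, 0.715, 0], "delta_rot": [0, 0, 0.8956], "claw": 1}, {"dp": [0.578, 0.715, 0], "delta_rot": [0, 0, 0.8956], "claw": 1}, {"dp": [0.578, 0.715, 0], "delta_rot": [0, 0, 0.8956], "claw": 1}, {"dp": [0.578, 0.715, 0], "delta_rot": [0, 0, 0.8956], "claw": 1}, {"dp": [0.578, 0.715, 0], "delta_rot": [0, 0, 0.8956], "claw": 1}, {"dp": [0.578, 0.715, 0], "delta_rot": [0, 0, 0.8956], "claw": 1}, {"dp": [0.578, 0.715, 0], "delta_rot": [0, 0, 0.8956], "claw": 1}, {"dp": [0.578, 0.715, 0], "delta_rot": [0, 0, 0.8956], "claw": 1}]'

```text
t: 1.43
ee_pos: [0.4085, -0.1008, 0.2312]
ee_rot: [[-0.147, -0.989, 0.0], [-0.989, 0.147, 0.0], [-0.0, -0.0, -1.0]]
wrist_force: [1.3, 0.8, 1.1]
opening: 0.0853
grasp_force: 0.0
```

```bash
python3 - <<'E'
from station import ctrl, snapshot
import pickle,cv2
s=snapshot("wrist"); pickle.dump(s,open("w1.pkl","wb")); cv2.imwrite("pics/w1.png",s["img"][:,:,::-1]); print(s["intrinsics"],s["R"],s["t"])
from h import proj
print(proj(s,[[.552,0,.09],[.51,-.33,.045],[.57,.06,.09]]))
E
python3 go.py 0.499 -0.335 0.20 -98.5
```

```text
[[317.67925441   0.         278.5101627 ]
 [  0.         317.67925441 206.62925842]
 [  0.           0.           1.        ]] [[-9.89088324e-01  1.47322378e-01 -6.36254701e-04]
 [ 1.40499819e-01  9.44564825e-01  2.96744153e-01]
 [ 4.43180379e-02  2.93416783e-01 -9.54956807e-01]] [ 0.42019274 -0.00292164  0.39128976]
[[158.15587882 303.55176391]
 [128.75311966 -52.14004263]
 [156.84113416 351.5287175 ]]
t 1.48 at [ 0.4098 -0.1069  0.2306] hdg -98.8
dp [ 0.2117 -0.1231  0.0312] rot [ 0.06 -0.19 -0.3 ] F [ 4.8 -3.8  2. ] op 0.0855
```

View pics/w1.png

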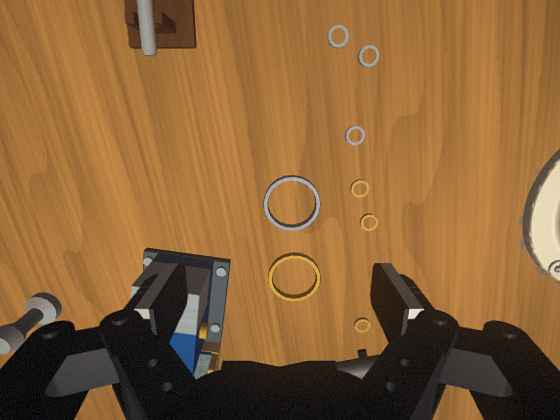

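The wrist picture shows the block's entry corner at (145–230, 250–300), half hidden by a finger. I'll back off so it is in clear view.

Converted, 8 degrees / 90 = 0.0889.

Call:
apply_moves --targets '[{"dp": [-0.115, -0.09, 0], "delta_rot": [0, 0, 0], "claw": 1}, {"dp": [-0.23, -0.11, 0], "delta_rot": [0, 0, 0.0444], "claw": 1}, {"dp": [-0.23, -0.11, 0], "delta_rot": [0, 0, 0.0889], "claw": 1}, {"dp": [-0.23, -0.11, 0], "delta_rot": [0, 0, 0.0889], "claw": 1}, {"dp": [-0.23, -0.11, 0], "delta_rot": [0, 0, 0.0889], "claw": 1}, {"dp": [-0.23, -0.11, 0], "delta_rot": [0, 0, 0.0889], "claw": 1}, {"dp": [-0.23, -0.11, 0], "delta_rot": [0, 0, 0.0889], "claw": 1}, {"dp": [-0.23, -0.11, 0], "delta_rot": [0, 0, 0.0889], "claw": 1}, {"dp": [-0.23, -0.11, 0], "delta_rot": [0, 0, 0.0889], "claw": 1}, {"dp": [-0.23, -0.11, 0], "delta_rot": [0, 0, 0.0889], "claw": 1}, {"dp": [-0.23, -0.11, 0], "delta_rot": [0, 0, 0.0889], "claw": 1}]'

```text
t: 2.4
ee_pos: [0.5508, 0.1118, 0.2317]
ee_rot: [[-0.284, -0.959, 0.0], [-0.959, 0.284, 0.0], [-0.0, -0.0, -1.0]]
wrist_force: [0.2, -0.4, -0.4]
opening: 0.0852
grasp_force: 0.0
```

```bash
python3 - <<'E'
from station import ctrl, snapshot
import pickle,cv2
snapshot("top")
s=snapshot("wrist"); pickle.dump(s,open("w2.pkl","wb")); cv2.imwrite("pics/w2.png",s["img"][:,:,::-1]); print(-s["R"].T@s["t"])
E
python3 go.py 0.499 -0.335 0.20 -98.5
```

```text
[0.5305627  0.04097592 0.37542376]
t 2.5 at [0.5509 0.1119 0.2318] hdg -106.52
dp [ 0.4432 -0.0773  0.0317] rot [-0.03  0.02 -8.02] F [ 0.2 -0.8  0. ] op 0.0852
```

View pics/w2.png

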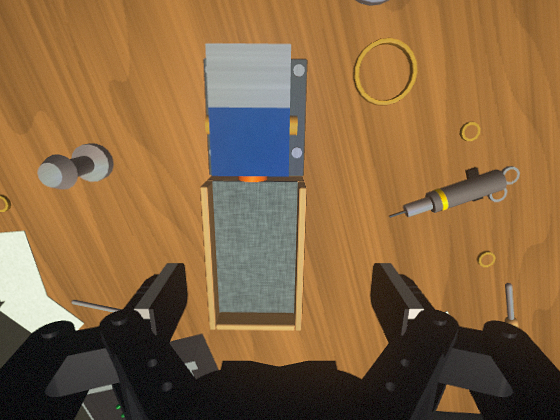

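The block's top face shows cleanly, with corners near (206,44), (291,44), (290,176) and (209,176). I'll fit its edges.

Run:
```python
import pickle
from h import *
s=pickle.load(open("w2.pkl","rb"))
f=lambda h:((h[...,0]>100)&(h[...,0]<130)&(h[...,1]>120)&(h[...,2]>90))|((h[...,1]<60)&(h[...,2]>135))
m,c,n=mask(s,(195,35,300,178),f)
L=[];Rr=[]
for y in range(52,170,2):
    if 118<y<136: continue
    x=np.nonzero(m[y])[0]; L.append((x.min()-.0,y)); Rr.append((x.max()+0.,y))
T=[];B=[]
for x in range(214,285,3):
    y=np.nonzero(m[:,x])[0]; T.append((x,y.min())); B.append((x,y.max()))
W=lambda q:onz(s,q,.09)[:,:2]
out=[]
for q in (L,Rr,T,B):
    P=W(q); mu=np.median(P,0); vx,vy,x0,y0=cv2.fitLine((P*1000).astype(np.float32),cv2.DIST_HUBER,0,.01,.01).ravel(); 
    out.append((np.array([x0,y0])/1000,np.array([vx,vy]))); print(x0,y0,np.degrees(np.arctan2(vy,vx)))
def X(a,b):
    k=np.linalg.solve(np.c_[a[1],-b[1]],b[0]-a[0]); return a[0]+k[0]*a[1]
c=[X(out[0],out[2]),X(out[1],out[2]),X(out[1],out[3]),X(out[0],out[3])]
print(np.round(c,4),[np.linalg.norm(c[i]-c[i-1]).round(4) for i in range(4)])
mouth=(c[0]+c[1])/2;ex=(c[2]+c[3])/2; d=ex-mouth; print("mouth",mouth,"exit",ex,np.degrees(np.arctan2(d[1],d[0])))
# rod check with w1 tip not steady -> skip
```

```text
588.81396 23.789278 73.008026
521.223 40.194096 72.73498
545.6965 -16.198792 -16.691727
573.7978 89.17969 -16.539406
[[ 0.574  -0.0247]
 [ 0.5073 -0.0047]
 [ 0.5396  0.0993]
 [ 0.6059  0.0797]] [np.float32(0.1091), np.float32(0.0697), np.float32(0.1089), np.float32(0.0691)]
mouth [ 0.5406389  -0.01468224] exit [0.5727438  0.08949268] 72.871635
```

Converted, -8 degrees / 90 = -0.0889.

Call:
apply_moves --targets '[{"dp": [0.34, -0.065, 0.03], "delta_rot": [0, 0, -0.0889], "claw": 1}, {"dp": [0.34, -0.065, 0.03], "delta_rot": [0, 0, -0.0889], "claw": 1}, {"dp": [0.34, -0.065, 0.03], "delta_rot": [0, 0, -0.0889], "claw": 1}, {"dp": [0.34, -0.065, 0.03], "delta_rot": [0, 0, -0.0889], "claw": 1}, {"dp": [0.34, -0.065, 0.03], "delta_rot": [0, 0, -0.0889], "claw": 1}, {"dp": [0.34, -0.065, 0.03], "delta_rot": [0, 0, -0.0889], "claw": 1}, {"dp": [0.34, -0.065, 0.03], "delta_rot": [0, 0, -0.0889], "claw": 1}, {"dp": [0.34, -0.065, 0.03], "delta_rot": [0, 0, -0.0889], "claw": 1}, {"dp": [0.34, -0.065, 0.03], "delta_rot": [0, 0, -0.0889], "claw": 1}, {"dp": [0.34, -0.065, 0.03], "delta_rot": [0, 0, -0.0889], "claw": 1}, {"dp": [0.34, -0.065, 0.03], "delta_rot": [0, 0, -0.0889], "claw": 1}, {"dp": [0.34, -0.065, 0.03], "delta_rot": [0, 0, -0.0889], "claw": 1}, {"dp": [0.34, -0.065, 0.03], "delta_rot": [0, 0, -0.0889], "claw": 1}]'

```text
t: 3.58
ee_pos: [0.5173, -0.231, 0.2017]
ee_rot: [[-0.146, -0.989, 0.001], [-0.989, 0.146, 0.0], [-0.0, -0.001, -1.0]]
wrist_force: [-0.1, -0.6, -0.2]
opening: 0.0852
grasp_force: 0.0
```

```bash
python3 - <<'E'
from station import ctrl, snapshot
import pickle,cv2
from h import *
snapshot("top")
s=snapshot("wrist"); pickle.dump(s,open("w3.pkl","wb")); cv2.imwrite("pics/w3.png",s["img"][:,:,::-1])
red=lambda h:((h[...,0]<5)|(h[...,0]>174))&(h[...,1]>190)&(h[...,2]>90)
m,c,n=mask(s,(100,0,460,260),red); print("red",c,n,onz(s,[c],.048))
E
python3 go.py 0.497 -0.335 0.20 -98.5
```

```text
red [283.53363229  88.48878924] 223 [[ 0.5011412  -0.31998262  0.048     ]]
t 3.68 at [ 0.5174 -0.2308  0.2016] hdg -98.39
dp [0.106  0.005  0.0016] rot [-0.03  0.01  0.11] F [-0.3 -0.9  0.9] op 0.0854
```

View pics/w3.png

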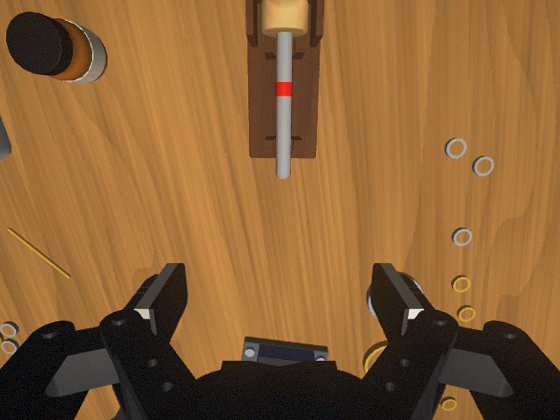

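The rod is seen clearly: the red band is at (283.5,88.5), the tip at (283,177) and the head front at about (285,32).

Run:
```python
import pickle
from h import *
s=pickle.load(open("w3.pkl","rb"))
red=lambda h:((h[...,0]<5)|(h[...,0]>174))&(h[...,1]>190)&(h[...,2]>90)
m,c,n=mask(s,(262,34,305,185),lambda h:((h[...,1]<75)&(h[...,2]>80))|red(h))
Q=[]
for y in range(40,172,2):
    x=np.nonzero(m[y])[0]; Q.append((x.mean(),y))
P=onz(s,Q,.047)[:,:2]*1000
vx,vy,x0,y0=cv2.fitLine(P.astype(np.float32),cv2.DIST_HUBER,0,.01,.01).ravel(); v=np.array([vx,vy])*np.sign(vy); p=np.array([x0,y0])
print("hdg",np.degrees(np.arctan2(v[1],v[0])))
ys=np.nonzero(m[:,283])[0]; tip=onz(s,[[283,ys.max()]],.045)[0][:2]*1000; 
b=onz(s,[[283.53,88.49]],.052)[0][:2]*1000
f=lambda q:p+v*((q-p)@v)
print("tip",f(tip),"band",f(b),(tip-b)@v); g=f(b)-14*v; print("grip",g)
```

```text
hdg 0.0
tip [0. 0.] band [0. 0.] 0.0
grip [0. 0.]<stdin>:8: RuntimeWarning: Mean of empty slice.
  ret = ret.dtype.type(ret / rcount)
```

Run:
```python
import pickle
from h import *
s=pickle.load(open("w3.pkl","rb"))
h=cv2.cvtColor(np.ascontiguousarray(s["img"]),cv2.COLOR_RGB2HSV).astype(int)
m=(h[...,1]<75)&(h[...,2]>80)
Q=[];w=[]
for y in range(38,174,2):
    x=np.nonzero(m[y,265:302])[0]+265
    if len(x)>8: Q.append((x.mean(),y)); w.append(len(x))
P=onz(s,Q,.047)[:,:2]*1000; print(len(Q),w[::6])
vx,vy,x0,y0=cv2.fitLine(P.astype(np.float32),cv2.DIST_HUBER,0,.01,.01).ravel(); v=np.array([vx,vy])*np.sign(vy); p=np.array([x0,y0])
print("hdg",np.degrees(np.arctan2(v[1],v[0])))
ys=np.nonzero(m[60:200,283])[0]+60; tip=onz(s,[[283,ys.max()]],.045)[0][:2]*1000
b=onz(s,[[283.53,88.49]],.052)[0][:2]*1000
f=lambda q:p+v*((q-p)@v)
print("tip",f(tip),"band",f(b),(tip-b)@v); print("grip",f(b)-14*v)
```

```text
60 [16, 15, 16, 16, 15, 15, 15, 15, 15, 14]
hdg 81.246056
tip [ 513.63537628 -239.80796418] band [ 501.32076673 -319.78065657] 80.91527057571733
grip [ 499.19008688 -333.61757159]
```

```bash
python3 go.py 0.4992 -0.3336 0.0265 -98.75
```

```text
t 3.68 at [ 0.5174 -0.2308  0.2016] hdg -98.39
dp [0.1043 0.0031 0.1751] rot [-0.03  0.01  0.36] F [-0.3 -0.9  0.9] op 0.0854
```

Converted, 0.36 degrees / 90 = 0.004.

Call:
apply_moves --force 80 --targets '[{"dp": [0.04, 0.003, 0], "delta_rot": [0, 0, 0.004], "claw": 1}, {"dp": [0.08, 0.003, 0], "delta_rot": [0, 0, 0.004], "claw": 1}, {"dp": [0.104, 0.003, 0], "delta_rot": [0, 0, 0.004], "claw": 1}, {"dp": [0.104, 0.003, 0.02], "delta_rot": [0, 0, 0.004], "claw": 1}, {"dp": [0.104, 0.003, 0.05], "delta_rot": [0, 0, 0.004], "claw": 1}, {"dp": [0.104, 0.003, 0.08], "delta_rot": [0, 0, 0.004], "claw": 1}, {"dp": [0.104, 0.003, 0.11], "delta_rot": [0, 0, 0.004], "claw": 1}, {"dp": [0.104, 0.003, 0.14], "delta_rot": [0, 0, 0.004], "claw": 1}, {"dp": [0.104, 0.003, 0.16], "delta_rot": [0, 0, 0.004], "claw": 1}, {"dp": [0.104, 0.003, 0.175], "delta_rot": [0, 0, 0.004], "claw": 1}, {"dp": [0.104, 0.003, 0.175], "delta_rot": [0, 0, 0.004], "claw": 1}, {"dp": [0.104, 0.003, 0.175], "delta_rot": [0, 0, 0.004], "claw": 1}, {"dp": [0.104, 0.003, 0.175], "delta_rot": [0, 0, 0.004], "claw": 1}]'

```text
t: 4.77
ee_pos: [0.5, -0.3343, 0.0277]
ee_rot: [[-0.152, -0.988, 0.002], [-0.988, 0.152, -0.001], [0.001, -0.002, -1.0]]
wrist_force: [-1.0, 0.0, 0.1]
opening: 0.0851
grasp_force: 0.0
```

```bash
python3 go.py 0.4992 -0.3336 0.0265 -98.75
```

```text
t 4.77 at [ 0.5    -0.3343  0.0277] hdg -98.76
dp [-0.0005  0.0009  0.0012] rot [-0.12 -0.05 -0.01] F [-1.   0.   0.1] op 0.0851
```

Close, letting the fingers shut, then lift.

Call:
apply_moves --force 80 --targets '[{"dp": [0, 0.001, 0.001], "claw": 0.3}, {"dp": [0, 0.001, 0.001], "claw": -0.3}, {"dp": [0, 0.001, 0.001], "claw": -1}, {"dp": [0, 0.001, 0.001], "claw": -1}, {"dp": [0, 0.001, 0.001], "claw": -1}, {"dp": [0, 0.001, 0.001], "claw": -1}, {"dp": [0, 0.001, 0.001], "claw": -1}, {"dp": [0, 0.001, 0.001], "claw": -1}, {"dp": [0, 0.001, 0.001], "claw": -1}, {"dp": [0, 0.001, 0.001], "claw": -1}, {"dp": [0, 0.001, 0.001], "claw": -1}, {"dp": [0, 0.001, 0.001], "claw": -1}]'

```text
$.targets[0]: bad value
```

Call:
apply_moves --force 80 --targets '[{"dp": [0, 0.001, 0.001], "delta_rot": [0, 0, 0], "claw": 0.3}, {"dp": [0, 0.001, 0.001], "delta_rot": [0, 0, 0], "claw": -0.3}, {"dp": [0, 0.001, 0.001], "delta_rot": [0, 0, 0], "claw": -1}, {"dp": [0, 0.001, 0.001], "delta_rot": [0, 0, 0], "claw": -1}, {"dp": [0, 0.001, 0.001], "delta_rot": [0, 0, 0], "claw": -1}, {"dp": [0, 0.001, 0.001], "delta_rot": [0, 0, 0], "claw": -1}, {"dp": [0, 0.001, 0.001], "delta_rot": [0, 0, 0], "claw": -1}, {"dp": [0, 0.001, 0.001], "delta_rot": [0, 0, 0], "claw": -1}, {"dp": [0, 0.001, 0.001], "delta_rot": [0, 0, 0], "claw": -1}, {"dp": [0, 0.001, 0.001], "delta_rot": [0, 0, 0], "claw": -1}, {"dp": [0, 0.001, 0.001], "delta_rot": [0, 0, 0], "claw": -1}]'

```text
t: 5.68
ee_pos: [0.4981, -0.3341, 0.0256]
ee_rot: [[-0.153, -0.988, 0.001], [-0.988, 0.153, -0.0], [0.0, -0.001, -1.0]]
wrist_force: [-0.6, 0.7, 3.5]
opening: 0.0114
grasp_force: 78.0
```

Call:
apply_moves --targets '[{"dp": [0, 0, -0.01], "delta_rot": [0, 0, 0], "claw": -1}, {"dp": [0, 0, -0.025], "delta_rot": [0, 0, 0], "claw": -1}, {"dp": [0, 0, -0.04], "delta_rot": [0, 0, 0], "claw": -1}, {"dp": [0, 0, -0.055], "delta_rot": [0, 0, 0], "claw": -1}, {"dp": [0, 0, -0.07], "delta_rot": [0, 0, 0], "claw": -1}, {"dp": [0, 0, -0.085], "delta_rot": [0, 0, 0], "claw": -1}, {"dp": [0, 0, -0.1], "delta_rot": [0, 0, 0], "claw": -1}, {"dp": [0, 0, -0.1], "delta_rot": [0, 0, 0], "claw": -1}, {"dp": [0, 0, -0.1], "delta_rot": [0, 0, 0], "claw": -1}]'

```text
t: 6.43
ee_pos: [0.4981, -0.3338, 0.1255]
ee_rot: [[-0.154, -0.988, 0.001], [-0.988, 0.154, 0.0], [-0.0, -0.001, -1.0]]
wrist_force: [-0.2, 0.3, -2.5]
opening: 0.0116
grasp_force: 78.0
```

```bash
python3 - <<'E'
import numpy as np
a=np.radians(73.1); u=np.array([np.cos(a),np.sin(a)]); m=np.array([.5406,-.0149])
# gripping point at rod x=-14 => tip 94 ahead ; pre-insertion: tip 40 mm short
print(m-u*(.094+.04))
E
python3 go.py 0.5017 -0.1431 0.130 -106.9
python3 - <<'E'
from station import snapshot
import cv2,pickle
for n in("top","side"):
    s=snapshot(n);pickle.dump(s,open("l"+n+".pkl","wb"))
    cv2.imwrite(f"pics/l{n}.png",s["img"][:,:,::-1])
E
```

```text
[ 0.50164591 -0.14311302]
t 6.43 at [ 0.4981 -0.3338  0.1255] hdg -98.84
dp [-0.189   0.0257 -0.0045] rot [-0.05  0.03  8.06] F [-0.2  0.3 -2.5] op 0.0116
```

Converted, 8.1 degrees / 90 = 0.09.

Call:
apply_moves --targets '[{"dp": [-0.015, 0.002, 0], "delta_rot": [0, 0, 0.0111], "claw": -1}, {"dp": [-0.035, 0.005, 0], "delta_rot": [0, 0, 0.0222], "claw": -1}, {"dp": [-0.055, 0.008, 0], "delta_rot": [0, 0, 0.0333], "claw": -1}, {"dp": [-0.075, 0.011, 0], "delta_rot": [0, 0, 0.0444], "claw": -1}, {"dp": [-0.095, 0.014, 0], "delta_rot": [0, 0, 0.0556], "claw": -1}, {"dp": [-0.115, 0.017, 0], "delta_rot": [0, 0, 0.0667], "claw": -1}, {"dp": [-0.135, 0.02, 0], "delta_rot": [0, 0, 0.0778], "claw": -1}, {"dp": [-0.155, 0.022, 0.02], "delta_rot": [0, 0, 0.0889], "claw": -1}, {"dp": [-0.175, 0.024, 0.04], "delta_rot": [0, 0, 0.09], "claw": -1}, {"dp": [-0.189, 0.0257, 0.06], "delta_rot": [0, 0, 0.09], "claw": -1}, {"dp": [-0.189, 0.0257, 0.075], "delta_rot": [0, 0, 0.09], "claw": -1}, {"dp": [-0.189, 0.0257, 0.083], "delta_rot": [0, 0, 0.09], "claw": -1}, {"dp": [-0.189, 0.0257, 0.083], "delta_rot": [0, 0, 0.09], "claw": -1}, {"dp": [-0.189, 0.0257, 0.083], "delta_rot": [0, 0, 0.09], "claw": -1}]'

```text
t: 7.7
ee_pos: [0.5012, -0.1437, 0.042]
ee_rot: [[-0.291, -0.957, -0.001], [-0.957, 0.291, -0.0], [0.001, 0.001, -1.0]]
wrist_force: [-0.4, -0.2, -1.6]
opening: 0.0116
grasp_force: 78.1
```

```bash
python3 - <<'E'
from station import snapshot
import cv2,pickle,numpy as np
from h import *
r=[]
for n,(x,y) in(("top",(270,180)),("side",(240,160))):
    s=snapshot(n);pickle.dump(s,open("p"+n+".pkl","wb"))
    a=np.radians(73.1);u=np.array([np.cos(a),np.sin(a),0]);m=np.array([.5406,-.0149,.062])
    print(n,proj(s,[m,m-u*.04,m-u*.12]).round(1).tolist())
    r.append(cv2.resize(s["img"][y:y+100,x:x+130,::-1],None,fx=6,fy=3*2,interpolation=cv2.INTER_CUBIC)[:300 if 0 else 600])
cv2.imwrite("pics/ptop.png",r[0]);cv2.imwrite("pics/pside.png",r[1])
E
python3 go.py 0.5017 -0.1431 0.0427 -106.9
```

```text
top [[294.8, 214.0], [310.1, 218.4], [340.9, 227.3]]
side [[287.7, 206.5], [297.5, 197.8], [315.7, 181.6]]
t 7.8 at [ 0.5022 -0.1438  0.0431] hdg -106.95
dp [-0.0006  0.0007  0.0004] rot [-0.09  0.   -0.05] F [-0.4  0.2 -2.2] op 0.0119
```

View pics/pside.png

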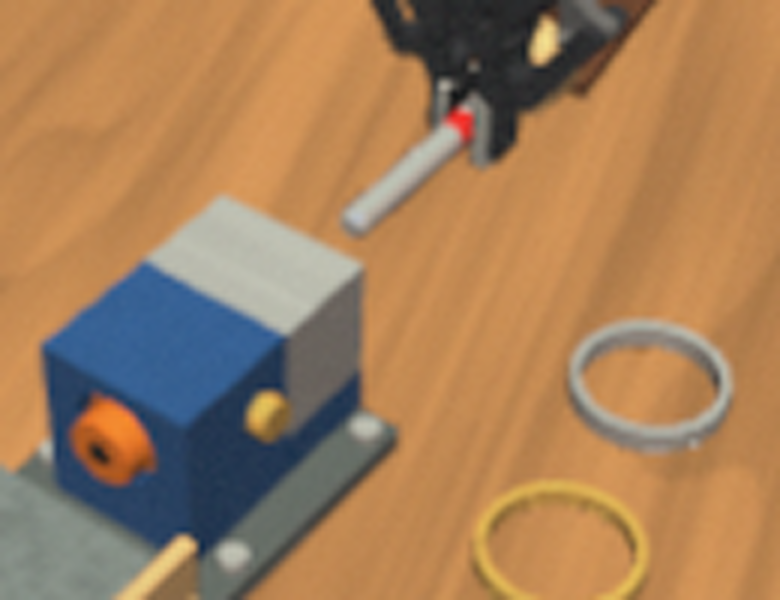

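View pics/ptop.png

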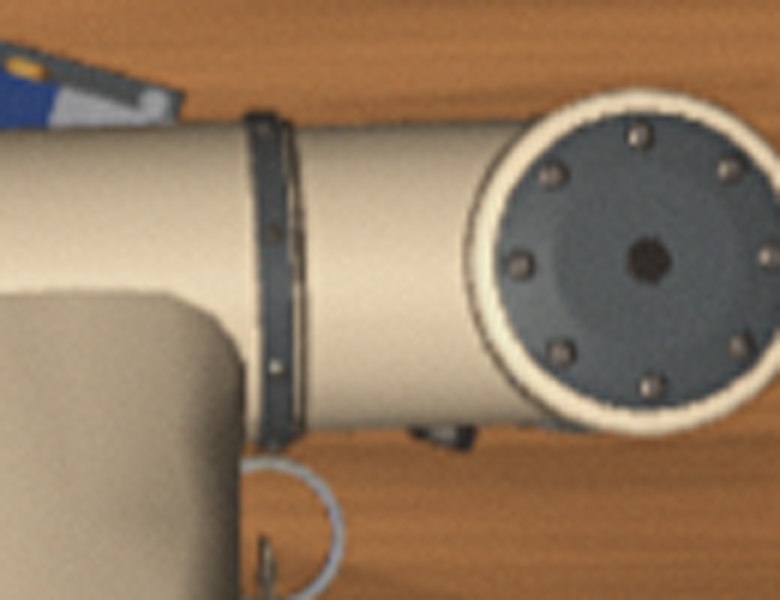

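The side picture shows the rod in the fingers, its tip at about (299,197) and the entry ahead of it. In the top view the arm hides the rod. I'll check the shaft line against the predicted bore axis in the side view.

Run:
```python
import pickle
from h import *
s=pickle.load(open("pside.pkl","rb"))
h=cv2.cvtColor(np.ascontiguousarray(s["img"]),cv2.COLOR_RGB2HSV).astype(int)
m=((h[...,1]<70)&(h[...,2]>90)).astype(np.uint8); mm=np.zeros_like(m); mm[180:200,294:314]=m[180:200,294:314]
n,l,st,c=cv2.connectedComponentsWithStats(mm); k=1+np.argmax(st[1:,4]); ys,xs=np.nonzero(l==k); print(st[k],len(xs))
a=np.radians(73.1);u=np.array([np.cos(a),np.sin(a),0]);M=np.array([.5406,-.0149,.062])
q=proj(s,[M-u*.04,M-u*.10]); d=(q[1]-q[0]);L=np.linalg.norm(d);d/=L;nn=np.array([-d[1],d[0]])
P=np.c_[xs,ys]-q[0]; al=P@d; pe=P@nn
print("px/mm",L/60,"n",nn,"along min",al.min(),"max",al.max(),"perp mean",pe.mean(),np.polyfit(al,pe,1), pe.min(),pe.max())
print("1mm up ->",(proj(s,[M-u*.04+[0,0,.001]])-q[0])@nn,"1mm left(y) ->",(proj(s,[M-u*.04+.001*np.array([-u[1],u[0],0])])-q[0])@nn)
# block corners check in the same view
b=np.array([[.574,-.0247,.09],[.5073,-.0047,.09],[.5396,.0993,.09],[.6059,.0797,.09]]); print(proj(s,b).round(1).tolist())
```

```text
[297 180  17  19 107] 107
px/mm 0.30858939211089903 n [0.66451006 0.74727932] along min 0.14457887517993492 max 23.39771898318556 perp mean -0.4647193061230934 [-0.03891543 -0.03063288] -3.674079525611894 2.136260594901025
1mm up -> [-0.22379458] 1mm left(y) -> [0.33702298]
[[276.1, 192.1], [299.6, 203.7], [269.7, 230.6], [245.7, 217.3]]
```

The tip lies on the predicted axis to within a pixel. Approach to about 3 mm short of the mouth, then enter slowly while watching the force.

Call:
apply_moves --targets '[{"dp": [-0.01, 0.0005, 0], "delta_rot": [0, 0, 0], "claw": -1}, {"dp": [-0.02, 0.0005, 0], "delta_rot": [0, 0, 0], "claw": -1}, {"dp": [-0.03, 0.0005, 0], "delta_rot": [0, 0, 0], "claw": -1}, {"dp": [-0.036, 0.0005, 0], "delta_rot": [0, 0, 0], "claw": -1}, {"dp": [-0.038, 0.0005, 0], "delta_rot": [0, 0, 0], "claw": -1}, {"dp": [-0.04, 0.0005, 0], "delta_rot": [0, 0, 0], "claw": -1}, {"dp": [-0.042, 0.0005, 0], "delta_rot": [0, 0, 0], "claw": -1}, {"dp": [-0.042, 0.0005, 0], "delta_rot": [0, 0, 0], "claw": -1}]'

```text
t: 8.47
ee_pos: [0.5133, -0.1028, 0.0423]
ee_rot: [[-0.291, -0.957, -0.0], [-0.957, 0.291, -0.0], [0.0, 0.0, -1.0]]
wrist_force: [0.4, 0.2, -2.7]
opening: 0.0117
grasp_force: 78.1
```

```bash
python3 go.py 0.5406 -0.0149 0.0427 -106.9
```

```text
t 8.47 at [ 0.5133 -0.1028  0.0423] hdg -106.91
dp [-0.092  -0.0006 -0.0004] rot [ 0.   -0.   -0.01] F [ 0.4  0.2 -2.7] op 0.0117
```

Call:
apply_moves --targets '[{"dp": [-0.002, -0.0005, 0], "delta_rot": [0, 0, 0], "claw": -1}, {"dp": [-0.004, -0.0005, 0], "delta_rot": [0, 0, 0], "claw": -1}, {"dp": [-0.006, -0.0005, 0], "delta_rot": [0, 0, 0], "claw": -1}, {"dp": [-0.008, -0.0005, 0], "delta_rot": [0, 0, 0], "claw": -1}]'

```text
t: 8.8
ee_pos: [0.5161, -0.0954, 0.0423]
ee_rot: [[-0.291, -0.957, -0.0], [-0.957, 0.291, -0.0], [0.0, 0.0, -1.0]]
wrist_force: [0.3, -0.1, -2.7]
opening: 0.0115
grasp_force: 78.1
```

No contact; the tip should be about 9 mm in. Carry on.

Call:
apply_moves --targets '[{"dp": [-0.002, 0, 0], "delta_rot": [0, 0, 0], "claw": -1}, {"dp": [-0.004, 0, 0], "delta_rot": [0, 0, 0], "claw": -1}, {"dp": [-0.006, 0, 0], "delta_rot": [0, 0, 0], "claw": -1}, {"dp": [-0.008, 0, 0], "delta_rot": [0, 0, 0], "claw": -1}, {"dp": [-0.01, 0, 0], "delta_rot": [0, 0, 0], "claw": -1}, {"dp": [-0.012, 0, 0], "delta_rot": [0, 0, 0], "claw": -1}]'

```text
t: 9.3
ee_pos: [0.5196, -0.0837, 0.0423]
ee_rot: [[-0.291, -0.957, -0.0], [-0.957, 0.291, 0.0], [0.0, 0.0, -1.0]]
wrist_force: [1.0, 0.4, -1.8]
opening: 0.0116
grasp_force: 78.1
```

Call:
apply_moves --targets '[{"dp": [-0.003, 0, 0], "delta_rot": [0, 0, 0], "claw": -1}, {"dp": [-0.006, 0, 0], "delta_rot": [0, 0, 0], "claw": -1}, {"dp": [-0.009, 0, 0], "delta_rot": [0, 0, 0], "claw": -1}, {"dp": [-0.012, 0, 0], "delta_rot": [0, 0, 0], "claw": -1}, {"dp": [-0.015, 0, 0], "delta_rot": [0, 0, 0], "claw": -1}, {"dp": [-0.018, 0, 0], "delta_rot": [0, 0, 0], "claw": -1}, {"dp": [-0.02, 0, 0], "delta_rot": [0, 0, 0], "claw": -1}]'

```text
t: 9.88
ee_pos: [0.5255, -0.0645, 0.0423]
ee_rot: [[-0.291, -0.957, 0.0], [-0.957, 0.291, 0.0], [-0.0, -0.0, -1.0]]
wrist_force: [0.2, -1.0, -1.2]
opening: 0.0117
grasp_force: 78.1
```

```bash
python3 go.py 0.5406 -0.0149 0.0427 -106.9; python3 -c "
from station import ctrl;print(ctrl.read_state()['moment'])"
```

```text
t 9.88 at [ 0.5255 -0.0645  0.0423] hdg -106.91
dp [-0.0518 -0.     -0.0004] rot [-0.    0.   -0.01] F [ 0.2 -1.  -1.2] op 0.0117
[-0.03595007 -0.00940491 -0.01279063]
```

Call:
apply_moves --force 110 --targets '[{"dp": [-0.002, 0, 0], "delta_rot": [0, 0, 0], "claw": -1}, {"dp": [-0.004, 0, 0], "delta_rot": [0, 0, 0], "claw": -1}, {"dp": [-0.006, 0, 0], "delta_rot": [0, 0, 0], "claw": -1}, {"dp": [-0.008, 0, 0], "delta_rot": [0, 0, 0], "claw": -1}, {"dp": [-0.01, 0, 0], "delta_rot": [0, 0, 0], "claw": -1}, {"dp": [-0.012, 0, 0], "delta_rot": [0, 0, 0], "claw": -1}, {"dp": [-0.014, 0, 0], "delta_rot": [0, 0, 0], "claw": -1}, {"dp": [-0.016, 0, 0], "delta_rot": [0, 0, 0], "claw": -1}]'

```text
t: 10.55
ee_pos: [0.5283, -0.0525, 0.0422]
ee_rot: [[-0.291, -0.957, -0.004], [-0.957, 0.291, -0.005], [0.006, 0.003, -1.0]]
wrist_force: [-3.6, -17.6, -0.9]
opening: 0.0102
grasp_force: 107.7
```

The rod meets the former at about 54 mm, with 18 N along the axis as expected. Push on.

Call:
apply_moves --targets '[{"dp": [-0.002, 0, 0], "delta_rot": [0, 0, 0], "claw": -1}, {"dp": [-0.004, 0, 0], "delta_rot": [0, 0, 0], "claw": -1}, {"dp": [-0.006, 0, 0], "delta_rot": [0, 0, 0], "claw": -1}, {"dp": [-0.008, 0, 0], "delta_rot": [0, 0, 0], "claw": -1}, {"dp": [-0.01, 0, 0], "delta_rot": [0, 0, 0], "claw": -1}]'

```text
t: 10.97
ee_pos: [0.5305, -0.0445, 0.042]
ee_rot: [[-0.292, -0.957, -0.006], [-0.957, 0.292, -0.007], [0.008, 0.004, -1.0]]
wrist_force: [-3.4, -19.1, 0.1]
opening: 0.0111
grasp_force: 107.8
```

```bash
python3 go.py 0.5406 -0.0149 0.0427 -106.9
```

```text
t 10.97 at [ 0.5305 -0.0445  0.042 ] hdg -106.95
dp [-0.0313 -0.001  -0.0009] rot [ 0.21 -0.49 -0.05] F [ -3.4 -19.1   0.1] op 0.0111
```

Call:
apply_moves --targets '[{"dp": [-0.002, 0, 0], "delta_rot": [0, 0, 0], "claw": -1}, {"dp": [-0.004, 0, 0], "delta_rot": [0, 0, 0], "claw": -1}, {"dp": [-0.006, 0, 0], "delta_rot": [0, 0, 0], "claw": -1}, {"dp": [-0.008, 0, 0], "delta_rot": [0, 0, 0], "claw": -1}, {"dp": [-0.01, 0, 0], "delta_rot": [0, 0, 0], "claw": -1}, {"dp": [-0.011, 0, 0], "delta_rot": [0, 0, 0], "claw": -1}, {"dp": [-0.011, 0, 0], "delta_rot": [0, 0, 0], "claw": -1}]'

```text
t: 11.55
ee_pos: [0.536, -0.0301, 0.0424]
ee_rot: [[-0.291, -0.957, -0.001], [-0.957, 0.291, -0.002], [0.002, 0.0, -1.0]]
wrist_force: [-0.6, -5.4, -1.2]
opening: 0.0105
grasp_force: 107.5
```

```bash
python3 go.py 0.5406 -0.0149 0.0427 -106.9
python3 - <<'E'
from station import snapshot
import cv2,pickle
s=snapshot("side");pickle.dump(s,open("q.pkl","wb"));x,y=215,150
cv2.imwrite("pics/q.png",cv2.resize(s["img"][y:y+100,x:x+130,::-1],None,fx=6,fy=6,interpolation=cv2.INTER_CUBIC))
E
```

```text
t 11.55 at [ 0.536  -0.0301  0.0424] hdg -106.89
dp [-0.0158  0.     -0.0004] rot [ 0.01 -0.11  0.01] F [-0.6 -5.4 -1.2] op 0.0105
```

View pics/q.png

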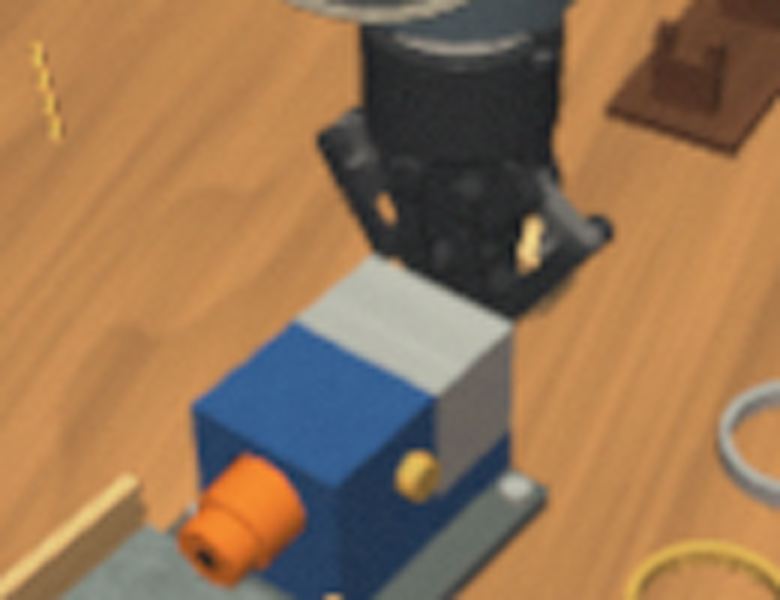

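The former's nose now stands well out of the exit, about (215,560) in the crop, and the force has dropped, so it has passed the pads. Release, back up to the head and regrip there.

Call:
apply_moves --force 50 --targets '[{"dp": [0.001, 0, 0], "delta_rot": [0, 0, 0], "claw": 0}, {"dp": [0.001, 0, 0], "delta_rot": [0, 0, 0], "claw": 1}, {"dp": [0.001, 0, 0], "delta_rot": [0, 0, 0], "claw": 1}, {"dp": [0.001, 0, 0], "delta_rot": [0, 0, 0], "claw": 1}, {"dp": [0.001, 0, 0], "delta_rot": [0, 0, 0], "claw": 1}, {"dp": [0.001, 0, 0], "delta_rot": [0, 0, 0], "claw": 1}, {"dp": [0.001, 0, 0], "delta_rot": [0, 0, 0], "claw": 1}, {"dp": [0.001, 0, 0], "delta_rot": [0, 0, 0], "claw": 1}]'

```text
t: 12.27
ee_pos: [0.5361, -0.0303, 0.0424]
ee_rot: [[-0.291, -0.957, 0.0], [-0.957, 0.291, 0.0], [-0.0, -0.0, -1.0]]
wrist_force: [0.0, -0.1, -0.1]
opening: 0.085
grasp_force: 0.0
```

Call:
apply_moves --targets '[{"dp": [0.01, 0, 0], "delta_rot": [0, 0, 0], "claw": 1}, {"dp": [0.02, 0, 0], "delta_rot": [0, 0, 0], "claw": 1}, {"dp": [0.03, 0, 0], "delta_rot": [0, 0, 0], "claw": 1}, {"dp": [0.04, 0, 0.002], "delta_rot": [0, 0, 0], "claw": 1}, {"dp": [0.047, 0, 0.004], "delta_rot": [0, 0, 0], "claw": 1}, {"dp": [0.047, 0, 0.004], "delta_rot": [0, 0, 0], "claw": 1}, {"dp": [0.047, 0, 0.004], "delta_rot": [0, 0, 0], "claw": 1}]'

```text
t: 12.85
ee_pos: [0.5219, -0.076, 0.0381]
ee_rot: [[-0.292, -0.956, -0.0], [-0.956, 0.292, -0.0], [0.0, 0.0, -1.0]]
wrist_force: [-0.2, -0.3, 0.7]
opening: 0.0855
grasp_force: 0.0
```

```bash
python3 go.py 0.5406 -0.0149 0.0427 -106.9;  python3 - <<'E'
from station import snapshot
import cv2,pickle
s=snapshot("wrist");pickle.dump(s,open("r.pkl","wb"))
cv2.imwrite("pics/r.png",s["img"][:,:,::-1])
E
```

```text
t 12.85 at [ 0.5219 -0.076   0.0381] hdg -106.99
dp [-0.0639 -0.     -0.0046] rot [ 0.02 -0.01 -0.09] F [-0.2 -0.3  0.7] op 0.0855
```

View pics/r.png

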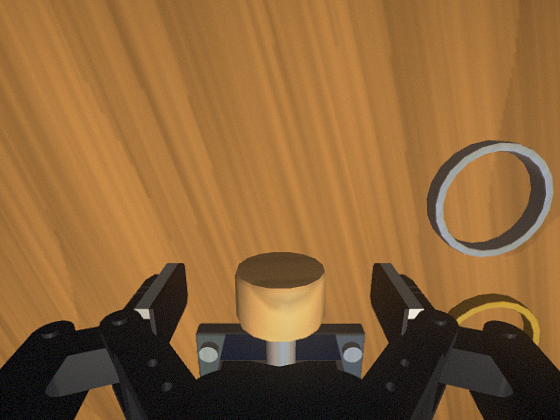

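The head is centred between the fingers at (280,295), with the rod resting in the bore. Grip it.

Call:
apply_moves --force 60 --targets '[{"dp": [0, 0, 0], "delta_rot": [0, 0, 0], "claw": 0.3}, {"dp": [0, 0, 0], "delta_rot": [0, 0, 0], "claw": -0.3}, {"dp": [0, 0, 0], "delta_rot": [0, 0, 0], "claw": -1}, {"dp": [0, 0, 0], "delta_rot": [0, 0, 0], "claw": -1}, {"dp": [0, 0, 0], "delta_rot": [0, 0, 0], "claw": -1}, {"dp": [0, 0, 0], "delta_rot": [0, 0, 0], "claw": -1}, {"dp": [0, 0, 0], "delta_rot": [0, 0, 0], "claw": -1}, {"dp": [0, 0, 0], "delta_rot": [0, 0, 0], "claw": -1}]'

```text
t: 13.57
ee_pos: [0.5223, -0.0751, 0.0384]
ee_rot: [[-0.291, -0.957, 0.0], [-0.957, 0.291, 0.0], [-0.0, -0.0, -1.0]]
wrist_force: [-0.3, 1.9, 1.8]
opening: 0.0383
grasp_force: 59.9
```

Call:
apply_moves --targets '[{"dp": [-0.003, 0, 0], "delta_rot": [0, 0, 0], "claw": -1}, {"dp": [-0.006, 0, 0], "delta_rot": [0, 0, 0], "claw": -1}, {"dp": [-0.009, 0, 0], "delta_rot": [0, 0, 0], "claw": -1}, {"dp": [-0.012, 0, 0], "delta_rot": [0, 0, 0], "claw": -1}, {"dp": [-0.015, 0, 0], "delta_rot": [0, 0, 0], "claw": -1}]'

```text
t: 13.98
ee_pos: [0.5254, -0.0637, 0.0388]
ee_rot: [[-0.291, -0.957, -0.003], [-0.957, 0.291, -0.005], [0.005, 0.001, -1.0]]
wrist_force: [-3.6, -12.0, 7.0]
opening: 0.0385
grasp_force: 60.5
```

Call:
apply_moves --targets '[{"dp": [0, 0, -0.0015], "delta_rot": [0, 0, 0], "claw": -1}, {"dp": [-0.003, 0, -0.002], "delta_rot": [0, 0, 0], "claw": -1}, {"dp": [-0.006, 0, -0.002], "delta_rot": [0, 0, 0], "claw": -1}, {"dp": [-0.009, 0, -0.002], "delta_rot": [0, 0, 0], "claw": -1}, {"dp": [-0.012, 0, -0.002], "delta_rot": [0, 0, 0], "claw": -1}]'

```text
t: 14.4
ee_pos: [0.5298, -0.0496, 0.0403]
ee_rot: [[-0.291, -0.957, -0.001], [-0.957, 0.291, -0.001], [0.001, 0.001, -1.0]]
wrist_force: [-2.8, -3.6, 3.9]
opening: 0.0383
grasp_force: 60.4
```

```bash
python3 go.py 0.5406 -0.0149 0.0427 -106.9
```

```text
t 14.4 at [ 0.5298 -0.0496  0.0403] hdg -106.91
dp [-0.0364 -0.0002 -0.0024] rot [ 0.03 -0.06 -0.01] F [-2.8 -3.6  3.9] op 0.0383
```

Call:
apply_moves --targets '[{"dp": [-0.003, 0, -0.001], "delta_rot": [0, 0, 0], "claw": -1}, {"dp": [-0.006, 0, -0.001], "delta_rot": [0, 0, 0], "claw": -1}, {"dp": [-0.009, 0, -0.001], "delta_rot": [0, 0, 0], "claw": -1}, {"dp": [-0.012, 0, -0.001], "delta_rot": [0, 0, 0], "claw": -1}, {"dp": [-0.015, 0, -0.001], "delta_rot": [0, 0, 0], "claw": -1}, {"dp": [-0.016, 0, -0.001], "delta_rot": [0, 0, 0], "claw": -1}]'

```text
t: 14.9
ee_pos: [0.5345, -0.0343, 0.0416]
ee_rot: [[-0.291, -0.957, -0.001], [-0.957, 0.291, -0.001], [0.001, 0.0, -1.0]]
wrist_force: [-3.7, -5.1, 3.9]
opening: 0.0383
grasp_force: 60.6
```

```bash
python3 go.py 0.5406 -0.0149 0.0427 -106.9
```

```text
t 14.9 at [ 0.5345 -0.0343  0.0416] hdg -106.89
dp [-0.0203 -0.0002 -0.0012] rot [ 0.02 -0.06  0.01] F [-3.7 -5.1  3.9] op 0.0383
```

Around 4 mm should remain; finish in 1 mm steps.

Call:
apply_moves --targets '[{"dp": [-0.001, 0, 0], "delta_rot": [0, 0, 0], "claw": -1}, {"dp": [-0.002, 0, 0], "delta_rot": [0, 0, 0], "claw": -1}, {"dp": [-0.003, 0, 0], "delta_rot": [0, 0, 0], "claw": -1}, {"dp": [-0.004, 0, 0], "delta_rot": [0, 0, 0], "claw": -1}]'

```text
t: 15.23
ee_pos: [0.5352, -0.0316, 0.0418]
ee_rot: [[-0.291, -0.957, -0.002], [-0.957, 0.291, -0.002], [0.003, 0.001, -1.0]]
wrist_force: [-5.5, -11.3, 6.5]
opening: 0.0384
grasp_force: 60.7
```

Call:
apply_moves --targets '[{"dp": [-0.001, 0, 0], "delta_rot": [0, 0, 0], "claw": -1}, {"dp": [-0.002, 0, 0], "delta_rot": [0, 0, 0], "claw": -1}, {"dp": [-0.002, 0, 0], "delta_rot": [0, 0, 0], "claw": -1}]'

```text
t: 15.48
ee_pos: [0.5352, -0.0315, 0.0419]
ee_rot: [[-0.29, -0.957, -0.003], [-0.957, 0.29, -0.005], [0.006, 0.001, -1.0]]
wrist_force: [-4.7, -14.7, 6.8]
opening: 0.0384
grasp_force: 60.8
```

```bash
python3 go.py 0.5406 -0.0149 0.0427 -106.9
```

```text
t 15.48 at [ 0.5352 -0.0315  0.0419] hdg -106.89
dp [-0.0174 -0.0003 -0.0009] rot [ 0.08 -0.33  0.01] F [ -4.7 -14.7   6.8] op 0.0384
```

Motion has stopped and the force is rising, so the head is on the face. Release, rise clear and look.

Call:
apply_moves --targets '[{"dp": [0.001, 0, 0], "delta_rot": [0, 0, 0], "claw": 0.3}, {"dp": [0.001, 0, 0], "delta_rot": [0, 0, 0], "claw": 1}, {"dp": [0.002, 0, 0], "delta_rot": [0, 0, 0], "claw": 1}, {"dp": [0.002, 0, 0], "delta_rot": [0, 0, 0], "claw": 1}, {"dp": [0.002, 0, 0], "delta_rot": [0, 0, 0], "claw": 1}, {"dp": [0.002, 0, 0], "delta_rot": [0, 0, 0], "claw": 1}, {"dp": [0.002, 0, -0.03], "delta_rot": [0, 0, 0], "claw": 1}, {"dp": [0.002, 0, -0.06], "delta_rot": [0, 0, 0], "claw": 1}, {"dp": [0.002, 0, -0.09], "delta_rot": [0, 0, 0], "claw": 1}, {"dp": [-0.02, 0, -0.12], "delta_rot": [0, 0, 0], "claw": 1}, {"dp": [-0.05, 0, -0.15], "delta_rot": [0, 0, 0], "claw": 1}, {"dp": [-0.08, 0, -0.18], "delta_rot": [0, 0, 0], "claw": 1}, {"dp": [-0.11, 0, -0.18], "delta_rot": [0, 0, 0], "claw": 1}, {"dp": [-0.13, 0, -0.18], "delta_rot": [0, 0, 0], "claw": 1}, {"dp": [-0.13, 0, -0.18], "delta_rot": [0, 0, 0], "claw": 1}, {"dp": [-0.13, 0, -0.18], "delta_rot": [0, 0, 0], "claw": 1}]'

```text
t: 16.82
ee_pos: [0.5743, 0.0972, 0.2208]
ee_rot: [[-0.289, -0.957, -0.001], [-0.957, 0.289, 0.0], [-0.0, 0.001, -1.0]]
wrist_force: [-1.2, 0.2, -0.0]
opening: 0.0852
grasp_force: 0.0
```

Run:
```python
from station import snapshot
import cv2,pickle,numpy as np
from h import *
s=snapshot("wrist");w=snapshot("side");pickle.dump((s,w),open("e.pkl","wb"))
a=np.radians(73.1);u=np.array([np.cos(a),np.sin(a),0]);m=np.array([.5406,-.0149,.082])
print(proj(s,[m,m-u*.025]).round(1).tolist())
y,x=175,205
cv2.imwrite("pics/e.png",np.hstack([cv2.resize(s["img"][:,120:400,::-1],(400,600)),cv2.resize(w["img"][y:y+120,x:x+80,::-1],(400,600),interpolation=cv2.INTER_CUBIC)]))
```

```text
[[279.4, 52.8], [279.5, 18.8]]
```

View pics/e.png

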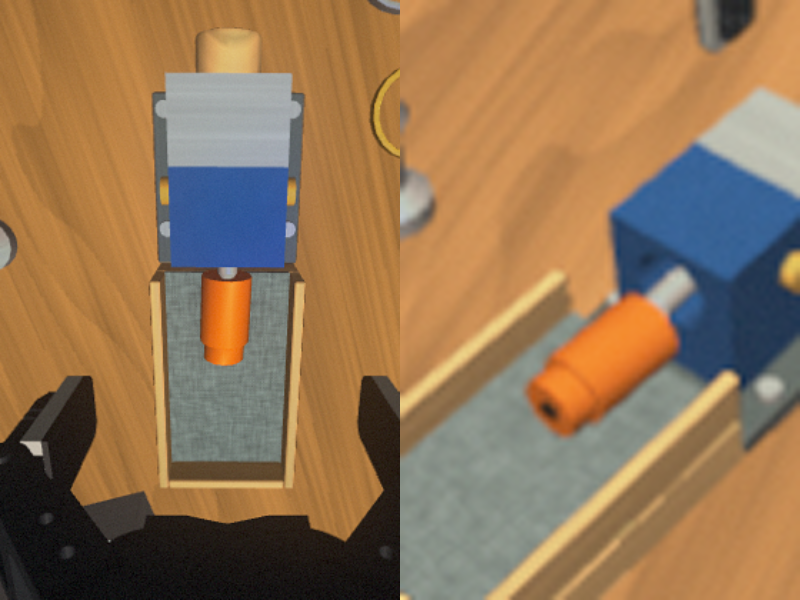

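The former lies out in the tray. The rod tip shows just past the exit, and the head sits behind the entry face. One numeric check on how close the head is to home.

Run:
```python
import pickle
from h import *
s,w=pickle.load(open("e.pkl","rb"))
a=np.radians(73.1);u=np.array([np.cos(a),np.sin(a)]);m=np.array([.5406,-.0149])
col=s["img"][:60,279].astype(int); 
d=np.abs(np.diff(col.sum(1))); print("edges rows",[(i,int(d[i])) for i in np.nonzero(d>60)[0]])
for r in (19,20,21,22,23): print(r,((onz(s,[[279.4,r]],.082)[0][:2]-m)@u*1000).round(1))
f,c,n=mask(s,(200,150,340,300),H(4,16,180,120)); ys=np.nonzero(f)[0]; print("former rows",ys.min(),ys.max(),[((onz(s,[[c[0],r]],z)[0][:2]-m)@u*1000).round(1) for r,z in((ys.min(),.069),(ys.max(),.058))])
g=s["img"][180:200,279].astype(int); print(g.tolist())
```

```text
edges rows [(np.int64(19), 92)]
19 -24.8
20 -24.1
21 -23.4
22 -22.7
23 -21.9
former rows 194 255 [np.float64(122.4), np.float64(192.3)]
[[51, 88, 157], [52, 85, 155], [56, 91, 158], [57, 89, 157], [55, 87, 155], [52, 85, 157], [49, 83, 157], [165, 170, 189], [167, 173, 191], [164, 171, 188], [165, 172, 190], [163, 173, 195], [163, 164, 156], [169, 169, 159], [169, 175, 165], [117, 94, 77], [80, 45, 33], [243, 117, 34], [243, 140, 40], [241, 144, 41]]
```

The head back is 24.5 mm behind the face (25 when home), and the former spans about 122–192, centred near 157. Hand in.

```bash
python3 -c "
from station import ctrl; print(ctrl.hand_in())"
```

```text
the job is handed in; nothing more can be done
None
```

The job is handed in (no verdict was returned): my last pictures show the rod home in the block with its head on the entry face, and the former lying in the tray about 157 mm from that face.

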